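Feel along the curved blade

ROBOT

A 6-joint arm with a two-finger parallel gripper is mounted at the origin on the work surface. World frame = base frame: x ahead of the robot, y to its left, z up, the work surface at z = 0. Lengths are in m, angles in rad, forces in N, time in s.
With the tool pointing down it reaches from about 0.35 to 0.85 m from the base axis. Payload 8.1 kg.
Tool frame: the origin (TCP) lies between the finger pads, 19 mm behind the fingertips; this is the grasp point; z points along the fingers, y is the line along which they close (so a half turn about z gives the same grasp; the last joint's range is limited). The gripper opens to 85 mm and grips with 20 to 120 N. Pads are 22 mm wide; open, the fingers measure 114 mm over their backs; the gripper's body (76 mm by 85 mm) begins 54 mm behind the grasp point. The pads swing forward as they close: fully open they stand 13 mm farther back than shut.
Start: joints at [-1.192, 0.13, 1.488, -0, 1.523, -0.085], TCP at [0.268, -0.537, 0.25] pointing down, gripper open.
Joint ranges: [-2.96, 2.96], [-0.89, 2.26], [0.02, 2.5], [-1.34, 4.48], [0, 2.73], [-2.66, 2.66]. Speed limits (rad/s): [2.39, 2.39, 2.79, 3.14, 3.14, 3.14].

INTERFACE

Orientations are given as a unit quaternion [x, y, z, w].
In Python, from rig import bot, eyes, job_done, finder gives the robot as it stands.
- The arm moves only by the shell command python3 -m handwheel 'ROWS' [OPENING]. ROWS is a JSON object of lists of equal length, an entry for each row: "linear": the shift along the tool's x, y, z in mm, a list of three; "turn": the turn about the tool's z in rad. In form: {"linear": [[x, y, z], ...], "turn": [turn, ...]}. A call has 1 to 10 rows; each row shifts and turns the commanded pose from where the row before left it, along the tool's axes as they then stand; what a row does not reach is not made up. A row lasts 1/12 s, in which the tool goes at most 41.7 mm and 7.16 degrees, less where a joint would pass 70% of its speed; a pose out of reach is approached as far as the arm can. A call is refused whole if a number of a shift passes 41.7 or a number of a turn 0.125, either way. A call with a gripper value outside its range is refused whole. OPENING is the closure, from 0 (fully open) to 1 (shut), set as the call begins (- or left out, the last holds). The fingers move at their own pace and stop on an object; the grip force is fixed at half the most. Time passes only in rows, so rows that do not move let the fingers close. It gives the time, the measured TCP pose, the force, the opening and the grip force at its end, in the units of the state.
- bot.observe(): the state, without advancing time (a new reading comes with each control period).
- eyes.camera(name): name is "side" or "top" or "wrist"; returns the picture (384x512x3 uint8, red, green, blue); there is no depth.
- eyes.camera_info(name): a dict with "mtx" (3x3 intrinsics, pixels), "k1" (the pictures are not rectified: a ray, as slopes to the right and down, at radius r is drawn at 1 + k1 r^2 times it, then the intrinsics apply), "rvec" (rotation vector, rad) and "tvec" (3), from world to camera coordinates, as OpenCV has them; the wrist camera has in their place "T_tool_cam" (4x4, takes a point from camera to tool coordinates, whose origin is the TCP and whose axes are the flange's). Camera axes: x right, y down, z forward; pixel columns grow to the right and rows downward; lengths in m; the calibration is good to about 2 mm. A picture is of the moment at which its call begins: read the wrist's pose just before it. camera_info takes no time and is no camera call.
- job_done(): hands the job in; it is judged then, once.
Trained networks look in the newest picture that a camera, given by its name, has taken for a name from the list of things; names that differ only in an ending like _2 or _b are one class to them, and where a whole thing is asked for, a point or a joint stands for the part that bears it (a point fixed in the world has none). Each returns a list of dicts, best first, with "p" (0 to 1); they miss things now and then, are a little off and sometimes report something else, mostly with a low value. They report only what shows in the picture. A call takes as long as a camera call.
- finder.boxes_of(target, camera): "rect" ([centre column, centre row, width, height] in pixels, round what is visible of it).
The state is a dict: "clock": time; "qpos": joint angles; "qvel": joint speeds; "effort": joint torques, N m; "tcp_pos": TCP position; "tool_rot": TCP orientation; "ft_force": force on the tool from outside, world axes, zero at the start; "wrist_torque": the same for the moment, N m; "grip_width": finger opening in m; "finger_force": force on a finger pad.
Only numpy, scipy, OpenCV 4.12 (cv2) and the standard library are available. Lean on these libraries where they do the work, as an engineer would, in place of code of your own. Each camera call takes 0.05 s, during which the arm holds its last target. There are 200 camera calls.

TASK

Feel along the curved blade for rough spots: with the fingertips pointing down, touch it lightly at the first punch mark next to the handle and run along its curve over all six marks in order to the one near the tip, pressing only gently and without lifting off on the way. Finish while still resting lightly on that last mark, to show where the grinding is to begin: the program ends holding that touch. Do not lift or shift anything lying around.

Things in the scene. Friction and masses are not known exactly. Their poses are not given: they have to be found in the camera images.
- rest: Fixed wooden foot, 310 x 100 x 18 mm, of a sprung test rest; origin at the centre of its underside on the bench, x along it from the handle end to the blade's tip end (any yaw), y towards the outside of the blade's curve, z up. Above it, on two coil springs, a 280 x 80 x 12 mm plywood plank carries the blade; both go down as one.
- tip (a point): Pointed end of the curved steel blade, on its upper face. The blade is 5 mm thick and 27 mm wide (17 mm near the tip), bent flat to an arc of 180 mm radius; its upper face is level, 59 mm above the bench when not pressed and 5 mm above the plank.
- handle (a point): Middle of the top of the blade's wooden handle, at the other end: 110 mm long, 31 mm wide, its top 9 mm above the blade's upper face. Its near end is 30 mm along the blade from the first mark.
- blade (a joint): How far the plank with the blade is pressed straight down, in m: 0 free (up), 0.012 on the stop. It takes about 1 N to start and a further 0.8 N per mm (about 3.4 N at 3 mm, 9 N at 10 mm), wherever the blade is touched; it springs back by itself and cannot be lifted off.
- mark0 (a point): The first of six dark punch marks (7 mm dots, 40 mm apart along the blade) on the middle of the blade's upper face, counted from the handle; the point lies on the upper face, 59 mm above the bench when not pressed, at x -95, y -12 mm in the frame of rest. It goes down with the blade.
- mark1 (a point): The second of six dark punch marks (7 mm dots, 40 mm apart along the blade) on the middle of the blade's upper face, counted from the handle; the point lies on the upper face, 59 mm above the bench when not pressed, at x -59, y 5 mm in the frame of rest. It goes down with the blade.
- mark2 (a point): The third of six dark punch marks (7 mm dots, 40 mm apart along the blade) on the middle of the blade's upper face, counted from the handle; the point lies on the upper face, 59 mm above the bench when not pressed, at x -20, y 14 mm in the frame of rest. It goes down with the blade.
- mark3 (a point): The fourth of six dark punch marks (7 mm dots, 40 mm apart along the blade) on the middle of the blade's upper face, counted from the handle; the point lies on the upper face, 59 mm above the bench when not pressed, at x 20, y 14 mm in the frame of rest. It goes down with the blade.
- mark4 (a point): The fifth of six dark punch marks (7 mm dots, 40 mm apart along the blade) on the middle of the blade's upper face, counted from the handle; the point lies on the upper face, 59 mm above the bench when not pressed, at x 59, y 5 mm in the frame of rest. It goes down with the blade.
- mark5 (a point): The sixth and last of six dark punch marks (7 mm dots, 40 mm apart along the blade) on the middle of the blade's upper face, counted from the handle; the point lies on the upper face, 59 mm above the bench when not pressed, at x 95, y -12 mm in the frame of rest. It goes down with the blade.
- sanding_block: Loose cork sanding block, 87 x 52 x 32 mm, beside the rest; origin under its centre. To be left alone.
- file: Loose flat file with a round wooden handle, 250 mm long along its x (handle to -x), 22 mm high, lying beside the rest; origin under it, 125 mm from either end. To be left alone.
- tin: Loose plain metal tin, 66 mm in diameter, 75 mm high, standing beyond the blade's tip; origin under its centre. To be left alone.
- wood_blank: Loose wooden handle blank, 110 x 40 x 25 mm, beside the rest; origin under its centre. To be left alone.

How it is judged:
By the outcome, as a careful person would: the job done as asked, in the order asked, and still so for the second after the job is handed in, while the arm keeps its last pose, push and grip.
It also fails if it takes over 42 s, if anything falls off the work surface, if the arm or the gripper's body presses on something with over 40 N, if the wrist force passes 120 N, or if a joint passes its speed limit or range.

## Working session

There is one attempt and no reset: what is moved stays moved. The work goes in short steps, Python scripts to look and compute and a shell command to move; the robot and the scene stay as the last step left them, time stands still between calls to the robot, and variables do not carry over. Pictures are saved under pics/ and viewed, at most 10 in all, crops included, and the job is handed in when it is done.

```bash
ls; mkdir -p pics
python3 - <<'E'
from rig import bot,eyes,finder
import cv2,numpy as np
s=bot.observe();print(s)
for c in("top","side"):
    im=eyes.camera(c);cv2.imwrite(f"pics/{c}0.png",im[:,:,::-1])
    print(c,eyes.camera_info(c))
    for n in["mark0","mark5","tip","handle","rest","tin"]:
        print(n,[(np.round(d["rect"],1).tolist(),round(d["p"],2)) for d in finder.boxes_of(n,c)[:7]])
print(eyes.camera_info("wrist"))
E
```

```text
pics
{'clock': 0.0, 'qpos': array([-1.19240100e+00,  1.31166853e-01,  1.48927610e+00,  3.75021993e-06,
        1.52299499e+00, -8.54044895e-02]), 'qvel': array([-0.0002482 , -0.00035932, -0.00042386, -0.00031275,  0.00231184,
        0.00034445]), 'effort': array([-3.60005279e-04, -5.69404542e+01, -5.00553238e+01, -4.64662044e-04,
        1.46837987e-02, -1.72670752e-05]), 'tcp_pos': array([ 0.26823873, -0.53612857,  0.24894275]), 'tool_rot': array([ 9.73231108e-01,  2.29826802e-01, -1.32827296e-04, -9.13034249e-04]), 'ft_force': array([ 1.04623293, -0.71632667,  0.37153718]), 'wrist_torque': array([-0.05517121, -0.04620012, -0.04498781]), 'finger_force': 0.0, 'grip_width': 0.08529866281168463}
top {'mtx': array([[476.50935107,   0.        , 250.82576111],
       [  0.        , 476.50935107, 192.04046131],
       [  0.        ,   0.        ,   1.        ]]), 'k1': 0.017181946096822852, 'rvec': array([ 2.16716496, -2.10686591,  0.13826219]), 'tvec': array([0.06146748, 0.56188738, 0.97761668])}
mark0 [([227.4, 212.5, 107.9, 169.6], 0.81)]
mark5 [([227.4, 212.5, 107.9, 169.6], 0.81)]
ti
[... 656 characters left out ...]
3, 222.4, 130.0, 112.7], 0.52)]
rest [([266.1, 222.3, 130.3, 111.6], 0.58)]
tin [([215.9, 155.1, 22.9, 33.1], 0.68), ([268.6, 210.7, 129.3, 94.8], 0.59)]
{'mtx': array([[296.1982681 ,   0.        , 254.24344983],
       [  0.        , 296.1982681 , 197.22245965],
       [  0.        ,   0.        ,   1.        ]]), 'k1': -0.06819814523145097, 'T_tool_cam': array([[ 7.44061376e-04, -9.63730367e-01, -2.66876798e-01,
         6.72102570e-02],
       [ 9.99999711e-01,  6.74882544e-04,  3.50934811e-04,
         5.30869866e-04],
       [-1.58096042e-04, -2.66876982e-01,  9.63730591e-01,
        -1.23605471e-01],
       [ 0.00000000e+00,  0.00000000e+00,  0.00000000e+00,
         1.00000000e+00]])}
```

View pics/top0.png

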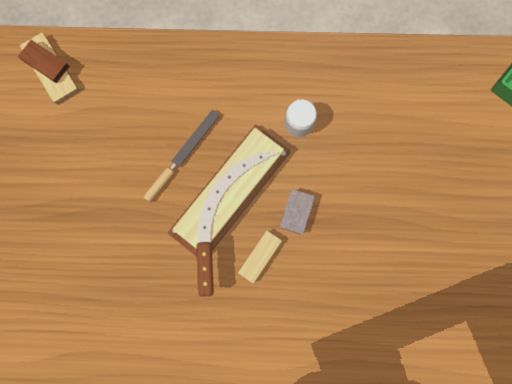

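The top view shows the blade on its plank from about (205,240) to (285,153), with marks from about (205,225) to (261,157), the tin at (300,118), the file at upper left, and the block and blank at lower right. I'll localise the dots and fit the pose of the rest.

```bash
cat > h.py <<'E'
import numpy as np,cv2
from scipy.optimize import least_squares
from scipy.spatial.transform import Rotation as R
from rig import bot,eyes
M=np.array([[-95,-12],[-59,5],[-20,14],[20,14],[59,5],[95,-12]])/1e3
def proj(P,c,state=None):
    i=eyes.camera_info(c)
    if c=="wrist":
        T=np.eye(4);T[:3,:3]=R.from_quat(state["tool_rot"]).as_matrix();T[:3,3]=state["tcp_pos"]
        W=np.linalg.inv(T@i["T_tool_cam"]);q=P@W[:3,:3].T+W[:3,3]
    else: q=P@cv2.Rodrigues(i["rvec"])[0].T+i["tvec"]
    s=q[:,:2]/q[:,2:];s=s*(1+i["k1"]*(s**2).sum(1,keepdims=True))
    return s*[i["mtx"][0,0],i["mtx"][1,1]]+i["mtx"][:2,2]
def marks(p,z=.059):
    c,s=np.cos(p[2]),np.sin(p[2])
    return np.c_[M@np.array([[c,s],[-s,c]])+p[:2],np.full(6,z)]
def refine(im,uv,r=4):
    # dark blob centroid near each predicted pixel, against local background
    g=cv2.cvtColor(im,cv2.COLOR_RGB2GRAY).astype(float);out=[]
    for u,v in uv:
        for _ in range(4):
            cu,cv_=int(round(u)),int(round(v));w=g[cv_-r:cv_+r+1,cu-r:cu+r+1]
            k=np.clip(np.percentile(w,60)-15-w,0,None);Y,X=np.mgrid[-r:r+1,-r:r+1];k=k*(X**2+Y**2<=r*r+1)
            if k.sum()<20: break
            u,v=cu+(k*X).sum()/k.sum(),cv_+(k*Y).sum()/k.sum()
        out.append((u,v))
    return np.array(out)
def fit(obs,c,p0,state=None):
    return least_squares(lambda p:(proj(marks(p),c,state)-obs).ravel(),p0,loss="soft_l1",x_scale=[.01,.01,.1])
E
python3 - <<'E'
from h import *
im=cv2.imread("pics/top0.png")[:,:,::-1].copy()
uv=refine(im,[(205,225),(209,209),(217,192),(229,177),(244,165),(261,157)],3)
f=fit(uv,"top",[.5,0,0.8]);print(uv.round(1).tolist(),f.x,f.cost,(proj(marks(f.x),"top")-uv).round(1).tolist())
sd=cv2.imread("pics/side0.png")[:,:,::-1].copy()
ps=proj(marks(f.x),"side");us=refine(sd,ps,3);g=fit(us,"side",f.x);print(ps.round(1).tolist(),us.round(1).tolist(),g.x,g.cost)
print(marks(f.x).round(4).tolist(),np.hypot(*marks(f.x)[:,:2].T))
big=[]
for a,u in((im,uv),(sd,us)):
    x,y=u.mean(0).astype(int);b=cv2.resize(a[y-60:y+60,x-80:x+80],None,fx=4.9,fy=4.9,interpolation=cv2.INTER_CUBIC);
    big.append(cv2.resize(b,(640,300*640//400)) if 0 else b[:,:])
cv2.imwrite("pics/c0.png",cv2.resize(np.hstack(big),(800,300))[:,:,::-1])
E
```

```text
[[204.2, 226.9], [208.7, 208.4], [217.1, 191.4], [228.9, 176.7], [243.7, 165.0], [260.5, 156.7]] [ 0.56466283  0.12494263 -0.63859852] 0.009104326846370636 [[0.0, 0.0], [0.0, 0.0], [-0.0, -0.1], [-0.0, -0.0], [0.0, -0.0], [-0.0, 0.1]]
[[267.8, 229.8], [253.4, 221.5], [242.0, 211.3], [234.5, 200.0], [230.8, 188.3], [230.8, 176.9]] [[268.2, 230.3], [253.9, 222.1], [242.5, 212.0], [234.9, 200.7], [231.2, 189.1], [231.3, 177.6]] [ 0.56280162  0.12634084 -0.63802672] 0.07336960860909869
[[0.4812, 0.1719, 0.059], [0.5203, 0.1641, 0.059], [0.5569, 0.1481, 0.059], [0.5891, 0.1243, 0.059], [0.615, 0.0938, 0.059], [0.6338, 0.0587, 0.059]] [0.51102355 0.545544   0.57630505 0.60203024 0.62212643 0.63649926]
```

View pics/c0.png

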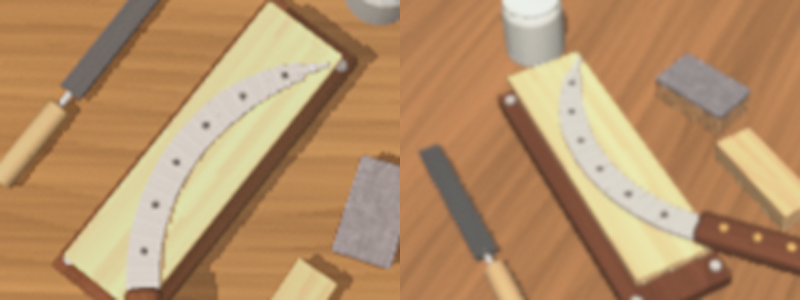

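Top and side fits agree to 2 mm, so I'll use the mean (0.5637, 0.1256, -0.638). The current yaw suits the whole blade, so I'll keep it, shut the fingers and fly level to above mark0.

```bash
python3 -m handwheel '{"linear":[[15,-16,0],[25,-27,0],[26,-28,0],[26,-28,0],[26,-28,0],[26,-28,0],[26,-28,0],[26,-28,0],[26,-28,0],[26,-28,0]],"turn":[0,0,0,0,0,0,0,0,0,0]}' 1
python3 -m handwheel '{"linear":[[26,-28,0],[26,-28,0],[26,-28,0],[26,-28,0],[26,-28,0],[26,-28,0],[26,-28,0],[26,-26,0],[20,-20,0],[11,-11,0]],"turn":[0,0,0,0,0,0,0,0,0,0]}'
python3 -m handwheel '{"linear":[[0,0,0],[0,0,0]],"turn":[0,0]}'
python3 - <<'E'
from h import *
s=bot.observe();im=eyes.camera("wrist");cv2.imwrite("pics/w0.png",im[:,:,::-1])
p=[.5637,.1256,-.638];ps=proj(marks(p),"wrist",s);us=refine(im,ps,6);f=fit(us,"wrist",p,s)
print(ps.round(1).tolist(),us.round(1).tolist(),f.x,f.cost,s["tcp_pos"],R.from_quat(s["tool_rot"]).as_matrix().round(4))
E
```

```text
clock: 1.53
tcp_pos: [0.3709, -0.1852, 0.2503]
tool_rot: [0.973, 0.23, 0.0, 0.0]
ft_force: [-0.2, -0.0, -0.2]
grip_width: -0.0001
finger_force: 0.0
clock: 2.37
tcp_pos: [0.4717, 0.1495, 0.2501]
tool_rot: [0.973, 0.231, 0.0, -0.0]
ft_force: [-0.0, -0.4, -0.3]
grip_width: -0.0
finger_force: 0.0
clock: 2.53
tcp_pos: [0.4712, 0.1469, 0.2498]
tool_rot: [0.973, 0.231, -0.0, 0.0]
ft_force: [-0.5, -0.4, -0.8]
grip_width: -0.0
finger_force: 0.0
[[236.0, 161.5], [259.0, 131.5], [289.3, 106.2], [324.9, 88.2], [363.5, 79.0], [401.7, 79.0]] [[237.1, 160.9], [260.2, 130.9], [290.4, 105.6], [326.0, 87.7], [364.3, 78.4], [402.6, 78.5]] [ 0.56468193  0.12488875 -0.63788367] 0.08406688386881145 [0.47121654 0.14686744 0.24984151] [[ 8.935e-01  4.491e-01 -5.000e-04]
 [ 4.491e-01 -8.935e-01 -3.000e-04]
 [-6.000e-04  1.000e-04 -1.000e+00]]
```

View pics/w0.png

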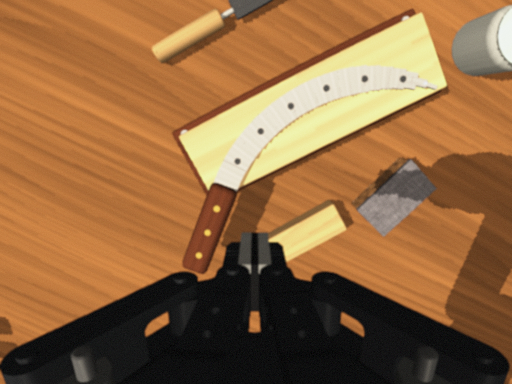

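The wrist picture shows all six dots, (237,161) to (403,79), within about 1 px of prediction; the shut fingers are at (255,235). I'll move over mark0, descend close to the blade, and work out the shifts along the arc.

```bash
python3 -m handwheel '{"linear":[[7,-6,10],[7,-6,20],[6,-6,25],[0,0,25],[0,0,25],[0,0,20],[0,0,15],[0,0,10],[0,0,8],[0,0,4]],"turn":[0,0,0,0,0,0,0,0,0,0]}'
python3 -m handwheel '{"linear":[[0,0,0],[0,0,0],[0,0,0]],"turn":[0,0,0]}'
python3 - <<'E'
from h import *
p=[.5644,.1252,-.638]
Rt=R.from_quat(bot.observe()["tool_rot"]).as_matrix()
t=np.linspace(-.5556,.5556,11);a=np.c_[180*np.sin(t),180*np.cos(t)-165]/1e3
c,s=np.cos(p[2]),np.sin(p[2]);w=a@np.array([[c,s],[-s,c]])+p[:2]
print((w*1e3).round(1).tolist());d=np.diff(w,axis=0)*1e3
print((d@Rt[:2,:2]/10).round(2).tolist())
st=bot.observe();print(st["tcp_pos"],((w[0]-st["tcp_pos"][:2])@Rt[:2,:2]*1e3).round(2),st["ft_force"])
E
```

```text
clock: 3.42
tcp_pos: [0.4808, 0.1708, 0.0869]
tool_rot: [0.973, 0.229, -0.0, -0.0]
ft_force: [-0.2, 0.2, 0.9]
grip_width: -0.0003
finger_force: 0.0
clock: 3.67
tcp_pos: [0.4821, 0.1715, 0.0891]
tool_rot: [0.973, 0.23, 0.001, -0.0]
ft_force: [-0.1, 0.5, 0.1]
grip_width: 0.0002
finger_force: 0.0
[[480.9, 172.0], [500.7, 169.3], [520.1, 164.4], [538.8, 157.3], [556.6, 148.2], [573.3, 137.2], [588.7, 124.5], [602.6, 110.1], [614.7, 94.2], [625.1, 77.1], [633.5, 59.0]]
[[1.65, 1.13], [1.51, 1.31], [1.36, 1.47], [1.19, 1.61], [1.0, 1.73], [0.8, 1.83], [0.6, 1.91], [0.38, 1.96], [0.16, 1.99], [-0.06, 2.0]]
[0.48206321 0.17151745 0.08914648] [-0.77 -0.97] [-0.07337592  0.48451235  0.09932009]
```

```bash
python3 -m handwheel '{"linear":[[-0.4,-0.5,1.5],[0,0,1.5],[0,0,1.5],[0,0,1.5],[0,0,1.3],[0,0,1],[0,0,1],[0,0,1],[0,0,0],[0,0,0]],"turn":[0,0,0,0,0,0,0,0,0,0]}'
python3 -m handwheel '{"linear":[[0,0,1],[0,0,1],[0,0,0],[0,0,0]],"turn":[0,0,0,0]}'
python3 - <<'E'
from h import *
import time
for c in ("side","wrist"):
    im=eyes.camera(c);cv2.imwrite(f"pics/{c}1.png",im[:,:,::-1])
s=bot.observe();print(s["tcp_pos"],s["ft_force"],s["clock"])
im=cv2.imread("pics/side1.png");b=im[150:270,190:330]
cv2.imwrite("pics/s1c.png",cv2.resize(b,None,fx=5,fy=5,interpolation=cv2.INTER_CUBIC))
E
```

```text
clock: 4.5
tcp_pos: [0.4805, 0.1716, 0.0777]
tool_rot: [0.973, 0.23, -0.0, -0.0]
ft_force: [-0.6, -0.1, 1.5]
grip_width: -0.0
finger_force: 0.6
clock: 4.83
tcp_pos: [0.4807, 0.1717, 0.0758]
tool_rot: [0.973, 0.23, 0.0, -0.0]
ft_force: [-1.6, -0.4, 2.8]
grip_width: 0.0002
finger_force: 1.3
[0.4807166  0.17166555 0.07583591] [-0.99357396 -0.44224163  2.10271102] 4.9333
```

View pics/s1c.png

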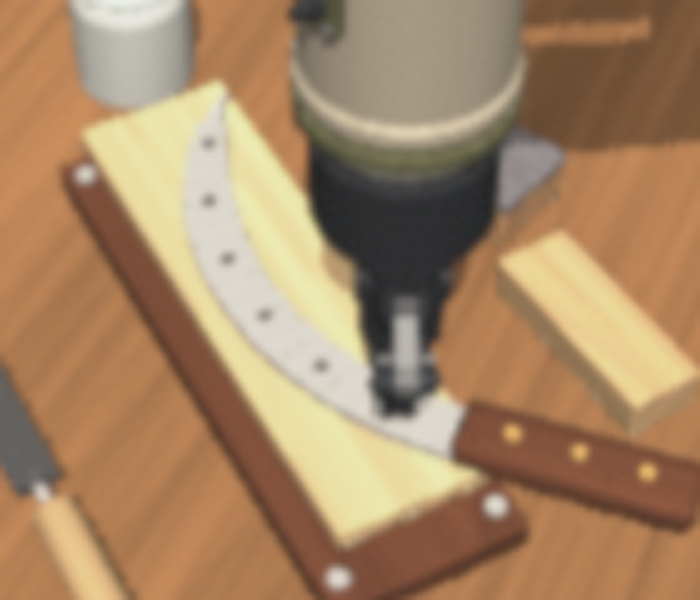

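The side view shows the fingertips resting on the blade at mark0, crop position (400,405), next to the handle, at about 2.5 N. Now the run along the arc.

```bash
python3 -m handwheel '{"linear":[[1.65,1.1,0.3],[1.65,1.1,0.2],[1.65,1.1,0],[1.65,1.1,0],[1.65,1.1,0],[1.65,1.1,0],[1.65,1.1,0],[1.65,1.2,0],[1.65,1.2,0],[1.65,1.2,0]],"turn":[0,0,0,0,0,0,0,0,0,0]}'
python3 -m handwheel '{"linear":[[1.5,1.3,0],[1.5,1.3,0],[1.5,1.3,0],[1.5,1.3,0],[1.5,1.3,0],[1.5,1.3,0],[1.5,1.3,0],[1.5,1.3,0],[1.5,1.3,0],[1.6,1.4,0]],"turn":[0,0,0,0,0,0,0,0,0,0]}'
```

```text
clock: 5.77
tcp_pos: [0.5006, 0.1689, 0.0752]
tool_rot: [0.973, 0.23, -0.0, -0.0]
ft_force: [-1.2, 0.7, 3.0]
grip_width: -0.0004
finger_force: 1.6
clock: 6.6
tcp_pos: [0.52, 0.1639, 0.0752]
tool_rot: [0.973, 0.23, -0.0, 0.0]
ft_force: [-2.4, 0.1, 2.8]
grip_width: -0.0002
finger_force: 1.6
```

Right on mark1 (520.1, 164.4) at 3 N; continuing.

```bash
python3 -m handwheel '{"linear":[[1.4,1.4,0],[1.4,1.4,0],[1.4,1.4,0],[1.4,1.4,0],[1.4,1.5,0],[1.4,1.5,0],[1.3,1.5,0],[1.3,1.5,0],[1.3,1.5,0],[1.3,1.5,0]],"turn":[0,0,0,0,0,0,0,0,0,0]}'
python3 -m handwheel '{"linear":[[1.2,1.6,0],[1.2,1.6,0],[1.2,1.6,0],[1.2,1.6,0],[1.2,1.6,0],[1.2,1.6,0],[1.2,1.6,0],[1.2,1.6,0],[1.2,1.6,0],[1.2,1.6,0]],"turn":[0,0,0,0,0,0,0,0,0,0]}'
python3 -m handwheel '{"linear":[[1,1.7,0],[1,1.7,0],[1,1.7,0],[1,1.7,0],[1,1.7,0],[1,1.7,0],[1,1.8,0],[1,1.8,0],[1,1.8,0],[1,1.8,0]],"turn":[0,0,0,0,0,0,0,0,0,0]}'
```

```text
clock: 7.43
tcp_pos: [0.5387, 0.1569, 0.0752]
tool_rot: [0.973, 0.23, -0.0, -0.0]
ft_force: [-2.2, 0.2, 2.6]
grip_width: 0.0002
finger_force: 1.6
clock: 8.27
tcp_pos: [0.5566, 0.1479, 0.0752]
tool_rot: [0.973, 0.23, 0.0, -0.0]
ft_force: [-2.3, 1.1, 3.3]
grip_width: 0.0001
finger_force: 1.6
clock: 9.1
tcp_pos: [0.5733, 0.1368, 0.0752]
tool_rot: [0.973, 0.23, -0.0, -0.0]
ft_force: [-2.3, 1.1, 2.7]
grip_width: 0.0001
finger_force: 1.6
```

```bash
python3 -m handwheel '{"linear":[[0.8,1.8,0],[0.8,1.8,0],[0.8,1.8,0],[0.8,1.8,0],[0.8,1.8,0],[0.8,1.8,0],[0.8,1.8,0],[0.8,1.8,0],[0.8,1.8,0],[0.8,1.8,0]],"turn":[0,0,0,0,0,0,0,0,0,0]}'
python3 -m handwheel '{"linear":[[0.6,1.9,0],[0.6,1.9,0],[0.6,1.9,0],[0.6,1.9,0],[0.6,1.9,0],[0.6,1.9,0],[0.6,1.9,0],[0.6,1.9,0],[0.6,1.9,0],[0.6,1.9,0]],"turn":[0,0,0,0,0,0,0,0,0,0]}'
python3 -m handwheel '{"linear":[[0.4,2,0],[0.4,2,0],[0.4,2,0],[0.4,2,0],[0.4,2,0],[0.4,2,0],[0.4,2,0],[0.4,2,0],[0.4,2,0],[0.4,2,0]],"turn":[0,0,0,0,0,0,0,0,0,0]}'
```

```text
clock: 9.93
tcp_pos: [0.5885, 0.1243, 0.0752]
tool_rot: [0.973, 0.23, 0.0, -0.0]
ft_force: [-2.5, 1.7, 3.0]
grip_width: -0.0002
finger_force: 1.6
clock: 10.77
tcp_pos: [0.6023, 0.11, 0.0752]
tool_rot: [0.973, 0.23, -0.0, -0.0]
ft_force: [-2.0, 1.8, 3.9]
grip_width: 0.0001
finger_force: 1.6
clock: 11.6
tcp_pos: [0.6148, 0.0939, 0.0752]
tool_rot: [0.973, 0.23, 0.0, -0.0]
ft_force: [-0.9, 1.9, 3.5]
grip_width: -0.0002
finger_force: 1.6
```

```bash
python3 -m handwheel '{"linear":[[0.2,2,0],[0.1,2,0],[0.1,2,0],[0.1,2,0],[0.1,2,0],[0.2,2,0],[0.2,2,0],[0.1,2,0],[0.1,2,0],[0.1,2,0]],"turn":[0,0,0,0,0,0,0,0,0,0]}'
python3 -m handwheel '{"linear":[[0,2,0],[0,2,0],[0,2,0],[0,2,0],[-0.1,2,0],[-0.1,2,0],[-0.1,2,0],[-0.1,2,0],[-0.1,2,0],[-0.1,1.9,0]],"turn":[0,0,0,0,0,0,0,0,0,0]}'
python3 -m handwheel '{"linear":[[0,0,0],[0,0,0],[0,0,0],[0,0,0]],"turn":[0,0,0,0]}'
python3 - <<'E'
from h import *
s=bot.observe();ims=[]
for c in ("side","wrist"):
    im=eyes.camera(c)
    q=proj(np.array([[.6335,.059,.056],s["tcp_pos"]-[0,0,.019]]),c,s).round(0).astype(int);print(c,q.tolist())
    x,y=q[0];x=min(max(x,50),462);y=min(max(y,50),334)
    ims.append(cv2.resize(im[y-50:y+50,x-50:x+50],(400,400),interpolation=cv2.INTER_CUBIC))
print(s["tcp_pos"],s["ft_force"],s["clock"])
cv2.imwrite("pics/end.png",np.hstack(ims)[:,:,::-1])
E
```

```text
clock: 12.43
tcp_pos: [0.6249, 0.0765, 0.0752]
tool_rot: [0.973, 0.23, -0.0, -0.0]
ft_force: [-1.7, 2.4, 2.7]
grip_width: -0.0002
finger_force: 1.6
clock: 13.27
tcp_pos: [0.6333, 0.0584, 0.0752]
tool_rot: [0.973, 0.23, 0.0, -0.0]
ft_force: [-1.1, 1.7, 2.9]
grip_width: -0.0003
finger_force: 1.6
clock: 13.6
tcp_pos: [0.6333, 0.0582, 0.0753]
tool_rot: [0.973, 0.23, 0.0, 0.0]
ft_force: [0.4, -1.3, 3.6]
grip_width: 0.0005
finger_force: 1.5
side [[231, 178], [231, 178]]
wrist [[252, 247], [253, 248]]
[0.6333373  0.05818482 0.07529312] [ 0.39994956 -1.31066142  3.63632831] 13.6
```

View pics/end.png

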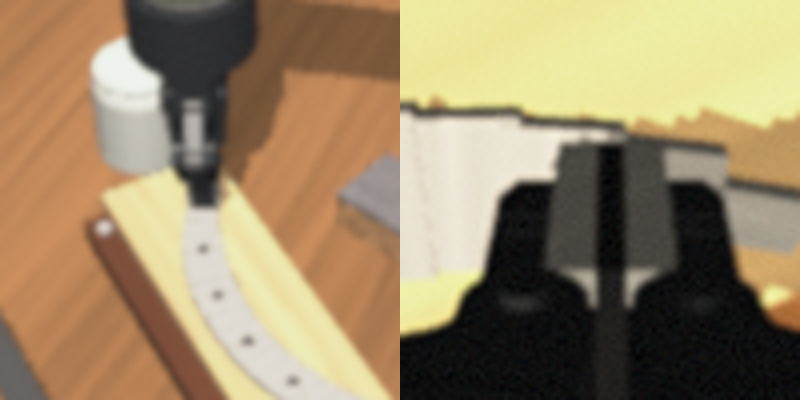

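The fingertips rest on the last mark (side crop (200,200)), with the tin standing clear and untouched. The force is a steady 3 N or so, so I'm handing in.

```bash
python3 -c "
from rig import job_done
print(job_done())"
```

```text
the job is handed in; nothing more can be done
None
```

The fingertips ran over all six marks in order without lifting, at about 3 N, and the arm is still resting lightly on the last mark near the tip; the job was handed in at about 13.6 s, with no verdict returned.

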